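# Build up two test rotors on their loading posts

### The job

Build up the two test rotors ready for the balancing machine. On the pin of the teal post put the steel flywheel first, then the brass spacer, then the blue pulley on top; on the pin of the yellow post put the black flywheel first, then the red collar. Lower each part gently down its pin without dropping it, so that at the end every part lies flat on the one beneath.

Things in the scene. Friction and masses are not known exactly. Their poses are not given: they have to be found in the camera images.
- steel_flywheel: bright steel flywheel with a circle of eight small dark screws; a plain round ring, 56 mm outside diameter, 22 mm high, with a 24 mm through bore, about 340 g, lying flat. Its origin is the centre of its underside, z up through the bore; top and underside are alike and yaw does not matter. Grip it from above across its outside.
- brass_spacer: brass (gold-coloured) spacer; a plain round ring, 40 mm outside diameter, 18 mm high, with a 24 mm through bore, about 120 g, lying flat. Its origin is the centre of its underside, z up through the bore; top and underside are alike and yaw does not matter. Grip it from above across its outside.
- blue_pulley: blue pulley with three thin black lines round its rim; a plain round ring, 50 mm outside diameter, 20 mm high, with a 24 mm through bore, about 90 g, lying flat. Its origin is the centre of its underside, z up through the bore; top and underside are alike and yaw does not matter. Grip it from above across its outside.
- black_flywheel: black flywheel with a circle of six small bright screws; a plain round ring, 52 mm outside diameter, 22 mm high, with a 24 mm through bore, about 280 g, lying flat. Its origin is the centre of its underside, z up through the bore; top and underside are alike and yaw does not matter. Grip it from above across its outside.
- red_collar: red clamp collar; a plain round ring, 40 mm outside diameter, 18 mm high, with a 24 mm through bore, about 50 g, lying flat. Its origin is the centre of its underside, z up through the bore; top and underside are alike and yaw does not matter. Grip it from above across its outside.
- teal_post: loading post with a teal (blue-green) square base, fixed to the table: the base is 90 x 90 mm and 12 mm thick, and an upright steel pin of 14 mm diameter stands at its centre, 48 mm tall above the base (its tip, slightly tapered, is 60 mm above the origin). Origin: centre of the base's underside, on the table, z up along the pin. When its stack is right the undersides of the steel flywheel, brass spacer and blue pulley lie 12, 34 and 52 mm above the origin.
- yellow_post: loading post with a yellow square base, fixed to the table: the base is 90 x 90 mm and 12 mm thick, and an upright steel pin of 14 mm diameter stands at its centre, 48 mm tall above the base (its tip, slightly tapered, is 60 mm above the origin). Origin: centre of the base's underside, on the table, z up along the pin. When its stack is right the undersides of the black flywheel and red collar lie 12 and 34 mm above the origin.
Things that resemble listed ones, but are neither listed nor needed, are in the scene too. What is meant by the black_flywheel is not green, and is the larger of those in its own colour.

How it is judged:
At the end, for the whole second after the job is handed in: Each part is on the pin of its own post (axis within 8 mm of the pin's), in the stated order, its underside within 3 mm of its proper height, flat within 0.06 rad and at rest (under 0.02 m/s) (horizontal distance between each of steel_flywheel, brass_spacer, blue_pulley and teal_post below 0.008 m and z of steel_flywheel in the frame of teal_post between 0.009 and 0.015 m and angle between each of steel_flywheel, brass_spacer, blue_pulley, black_flywheel, red_collar's own z axis and vertical below 0.06 rad and linear speed of each of steel_flywheel, brass_spacer, blue_pulley, black_flywheel, red_collar below 0.02 m/s and z of brass_spacer in the frame of teal_post between 0.031 and 0.037 m and z of blue_pulley in the frame of teal_post between 0.049 and 0.055 m and horizontal distance between each of black_flywheel, red_collar and yellow_post below 0.008 m and z of black_flywheel in the frame of yellow_post between 0.009 and 0.015 m and z of red_collar in the frame of yellow_post between 0.031 and 0.037 m); the robot touches nothing.
It fails at once if the steel flywheel is dropped down the pin: it moves faster than 0.7 m/s while on or just over its post (as after falling some 25 mm) (horizontal distance between steel_flywheel and teal_post below 0.01 m and z of steel_flywheel in the frame of teal_post below 0.08 m and linear speed of steel_flywheel above 0.7 m/s).
It fails at once if the brass spacer is dropped down the pin: it moves faster than 0.7 m/s while on or just over its post (as after falling some 25 mm) (horizontal distance between brass_spacer and teal_post below 0.01 m and z of brass_spacer in the frame of teal_post below 0.08 m and linear speed of brass_spacer above 0.7 m/s).
It fails at once if the blue pulley is dropped down the pin: it moves faster than 0.7 m/s while on or just over its post (as after falling some 25 mm) (horizontal distance between blue_pulley and teal_post below 0.01 m and z of blue_pulley in the frame of teal_post below 0.08 m and linear speed of blue_pulley above 0.7 m/s).
It fails at once if the black flywheel is dropped down the pin: it moves faster than 0.7 m/s while on or just over its post (as after falling some 25 mm) (horizontal distance between black_flywheel and yellow_post below 0.01 m and z of black_flywheel in the frame of yellow_post below 0.08 m and linear speed of black_flywheel above 0.7 m/s).
It fails at once if the red collar is dropped down the pin: it moves faster than 0.7 m/s while on or just over its post (as after falling some 25 mm) (horizontal distance between red_collar and yellow_post below 0.01 m and z of red_collar in the frame of yellow_post below 0.08 m and linear speed of red_collar above 0.7 m/s).
It also fails if it takes over 112 s, if anything falls off the work surface, if the arm or the gripper's body presses on something with over 40 N, if the wrist force passes 120 N, or if a joint passes its speed limit or range.

### The arm

A 7-joint arm with a two-finger parallel gripper is mounted at the origin on the work surface. World frame = base frame: x ahead of the robot, y to its left, z up, the work surface at z = 0. Lengths are in m, angles in rad, forces in N, time in s.
With the tool pointing down it reaches from about 0.35 to 0.9 m from the base axis. Payload 8.1 kg.
Tool frame: the origin (TCP) lies midway between the tips of the shut fingers; the grasp point (between the pads) lies arm.grasp_offset behind it (arm.grasp_offset is the distance from the TCP to the grasp point, in m); z points along the fingers, y is the line along which they close (so a half turn about z gives the same grasp; the last joint's range is limited). The gripper opens to 92 mm and grips with 3 to 60 N. Pads are 19 mm wide; open, the fingers measure 130 mm over their backs; the gripper's body (75 mm by 190 mm) begins 47 mm behind the grasp point.
Start: joints at [1.143, 0.434, 0.025, 1.573, -0.012, 1.134, -0.075], TCP at [0.199, -0.592, 0.227] pointing down, gripper open.
Joint ranges: [-2.62, 2.62], [-0.44, 2.09], [-1.27, 1.32], [0.08, 2.57], [-1.32, 4.46], [0.12, 2], [-2.74, 2.74]. Speed limits (rad/s): [2.22, 2.22, 3.01, 3.01, 3.14, 3.14, 3.14].

### API

Orientations are given as a rotation vector (axis times angle).
In Python, from cell import observe, imaging, arm gives the robot as it stands.
- The arm moves only by the tool apply_moves, never from a script. Its argument "commands" is a list of rows, each a list of 5 numbers: the opening in per cent of the stroke, from 0 (shut) to 100 (fully open), then the shift along the world's x, y, z in units of 0.06 m (1.0 is 0.06 m), then the turn about the world's z in units of 0.5 rad (1.0 is 0.5 rad). A call has 1 to 12 rows; each row shifts and turns the commanded pose from where the row before left it; what a row does not reach is not made up. A row lasts 1/8 s, in which the tool goes at most 62.5 mm and 10.7 degrees, less where a joint would pass 70% of its speed; a pose out of reach is approached as far as the arm can. A call with a number of a shift or a turn outside -1 to 1 is refused whole. A call with a gripper value outside its range is refused whole. The fingers move at their own pace and stop on an object; "newtons" is the grip in N (left out, the last holds). Time passes only in rows, so rows that do not move let the fingers close. It gives the time, the measured TCP pose, the force, the opening and the grip force at its end, in the units of the state.
- observe(): the state, without advancing time (a new reading comes with each control period).
- imaging.get_image(name): name is "scene" or "top" or "wrist"; returns (picture, depth): 384x512x3 uint8, red, green, blue; 384x512 float32, m along the optical axis (not along the pixel's ray), 0 where there is no reading.
- imaging.camera_params(name): a dict with "camera_matrix" (3x3 intrinsics, pixels), "dist" ([k1, k2, p1, p2, k3] as OpenCV has them; the pictures are not rectified), "origin" and "rotation" of the camera in the world; the wrist camera has in their place "tool_from_camera" (4x4, takes a point from camera to tool coordinates, whose origin is the TCP and whose axes are the flange's). Camera axes: x right, y up, looking along -z (the intrinsics and any distortion apply to the point x, -y, -z); pixel columns grow to the right and rows downward; lengths in m; the calibration is good to about 2 mm. A picture is of the moment at which its call begins: read the wrist's pose just before it. camera_params takes no time and is no camera call.
- arm.sign_off(): hands the job in; it is judged then, once.
The state is a dict: "clock": time; "joints": joint angles; "dq": joint speeds; "joint_efforts": joint torques, N m; "position": TCP position; "ee_rot": TCP orientation; "force": force on the tool from outside, world axes, zero at the start; "ft_torque": the same for the moment, N m; "width": opening from 0.0 (shut) to 1.0 (fully open); "gripper_force": force on a finger pad.
Only numpy, scipy, OpenCV 4.12 (cv2) and the standard library are available. Lean on these libraries where they do the work, as an engineer would, in place of code of your own. Each camera call takes 0.05 s, during which the arm holds its last target. There are 200 camera calls.

## Working session

There is one attempt and no reset: what is moved stays moved. The work goes in short steps, Python scripts to look and compute and a tool call to move; the robot and the scene stay as the last step left them, time stands still between calls to the robot, and variables do not carry over. Pictures are saved under pics/ and viewed, at most 14 in all, crops included, and the job is handed in when it is done.

Besides the shell and the picture viewer there is one more tool, called by a JSON object that holds its "name" and its "arguments", one argument or row to a line. apply_moves: Moves the arm, as the interface text tells. Its arguments: {"type":"object","properties":{"commands":{"type":"array"},"newtons":{"type":"number"}},"required":["commands"]}

```bash
ls; mkdir -p pics
python3 - <<'E'
from cell import observe, imaging, arm
import cv2,numpy as np
s=observe();print(s, arm.grasp_offset)
for n in ['scene','top']:
    p,d=imaging.get_image(n);np.savez(f'{n}.npz',p=p,d=d)
    cv2.imwrite(f'pics/{n}.png',p[:,:,::-1])
    print(n,imaging.camera_params(n))
print(imaging.camera_params('wrist'))
E
```

```text
pics
{'clock': 0.0, 'joints': array([ 1.14337695,  0.43520232,  0.02494567,  1.57409524, -0.01160787,
        1.13398361, -0.07510537]), 'dq': array([ 7.24834197e-04, -9.38190286e-04, -2.38467756e-03,  1.38704703e-03,
        7.85268120e-05,  4.52267998e-04,  9.18191385e-04]), 'joint_efforts': array([-2.12262421e-03, -6.67849088e+01,  9.83957872e-01, -3.14474595e+01,
       -6.05642796e-02,  4.26695624e-02,  1.98913872e-04]), 'position': array([ 0.19926291, -0.59184978,  0.2259582 ]), 'ee_rot': array([-3.09878524e+00, -5.07659381e-01,  5.78923988e-04]), 'force': array([ 0.30303236, -0.57640373, -0.64209393]), 'ft_torque': array([-0.04641562,  0.04603917,  0.02950319]), 'gripper_force': 0.0, 'width': 1.0012008863344113} 0.0188
scene {'camera_matrix': array([[440.02626947,   0.        , 248.91295096],
       [  0.        , 440.02626947, 191.1120085 ],
       [  0.        ,   0.        ,   1.        ]]), 'dist': array([0.02844551, 0.        , 0.        , 0.        , 0.        ]), 'origin': array([1.32142131, 0.27471636, 0.6026957 ]), 'rotation': array([0.64442476, 0.89606554, 1.70775235
[... 294 characters left out ...]
02906694, 1.16846522]), 'rotation': array([ 0.13456555, -0.14172292, -1.55155204])}
{'camera_matrix': array([[290.11521682,   0.        , 253.37976322],
       [  0.        , 290.11521682, 188.45993607],
       [  0.        ,   0.        ,   1.        ]]), 'dist': array([-0.03083419,  0.        ,  0.        ,  0.        ,  0.        ]), 'tool_from_camera': array([[-6.58558240e-04,  9.67408720e-01,  2.53219143e-01,
         6.79487223e-02],
       [ 9.99999782e-01,  6.25275907e-04,  2.11914199e-04,
         5.99160833e-04],
       [ 4.66758146e-05,  2.53219227e-01, -9.67408921e-01,
        -1.57617374e-01],
       [ 0.00000000e+00,  0.00000000e+00,  0.00000000e+00,
         1.00000000e+00]])}
```

View pics/top.png

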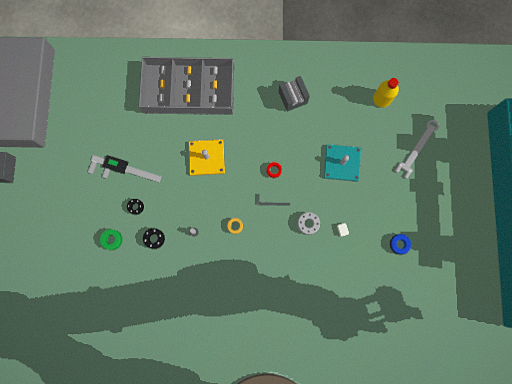

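View pics/scene.png

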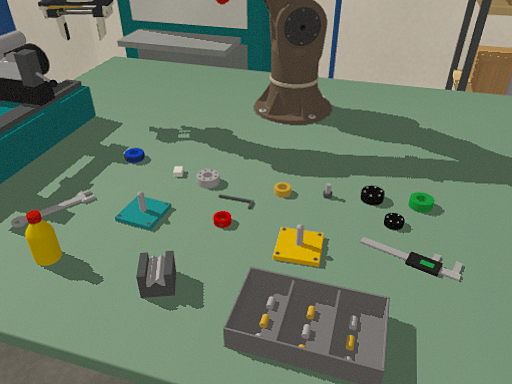

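The top view shows black wheels at (153,238) [larger] and (135,206) [smaller], and a green one at (111,239), which I rule out. Steel is at (309,223), with a white cube at (343,229) beside it. Brass is at (235,226), red at (274,170) and blue at (400,244). The teal post is at (342,162) and the yellow post at (206,157). For the black flywheel I choose (153,238).

```bash
cat > h.py <<'E'
import numpy as np,cv2
from scipy.spatial.transform import Rotation as R
from cell import observe,imaging,arm
def pose(n):
    c=imaging.camera_params(n)
    if n!='wrist': return c,R.from_rotvec(c['rotation']).as_matrix(),np.array(c['origin'])
    s=observe();T=np.eye(4);T[:3,:3]=R.from_rotvec(s['ee_rot']).as_matrix();T[:3,3]=s['position']
    T=T@c['tool_from_camera'];return c,T[:3,:3],T[:3,3]
def rays(c,Rm,uv):
    p=cv2.undistortPoints(np.float64(uv).reshape(-1,1,2),c['camera_matrix'],c['dist']).reshape(-1,2)
    return np.c_[p[:,0],-p[:,1],-np.ones(len(p))]@Rm.T
def onplane(P,uv,z):
    c,Rm,o=P;r=rays(c,Rm,uv);return o+r*((z-o[2])/r[:,2])[:,None]
def cloud(P,d):
    h,w=d.shape;uv=np.stack(np.meshgrid(np.arange(w),np.arange(h)),-1).reshape(-1,2)
    c,Rm,o=P;return (o+rays(c,Rm,uv)*d.reshape(-1,1)).reshape(h,w,3)
def top_ring(P,d,u,v,r,h,tol=.004):
    """ring round pixel u,v: points near its top height -> enclosing circle, plus median height"""
    X=cloud(P,d);m=np.zeros(d.shape,bool);m[max(0,v-r):v+r+1,max(0,u-r):u+r+1]=1;m&=(d>0)&(abs(X[...,2]-h)<tol)
    if m.sum()<5:return None
    q=X[m];(x,y),rad=cv2.minEnclosingCircle(np.float32(q[:,:2]*1000))
    return np.round([x,y,2*rad,1000*np.median(q[:,2]),m.sum()],1)
E
python3 - <<'E'
from h import *
f=np.load('top.npz');p,d=f['p'],f['d'];P=pose('top')
X=cloud(P,d);print('table z',np.percentile(X[250:300,200:300,2],[5,50,95]))
for n,u,v,r,h in [('steel',309,223,15,.022),('brass',235,226,11,.018),('blue',400,244,13,.02),('black',153,238,14,.022),('blsmall',135,206,10,.02),('red',274,170,10,.018),('teal',342,162,21,.012),('yellow',206,157,21,.012)]:
    print(n,top_ring(P,d,u,v,r,h))
for n,u,v in [('tealpin',342,159),('yelpin',206,155)]:
    w=X[v-8:v+9,u-8:u+9].reshape(-1,3);q=w[w[:,2]>.05];print(n,q.mean(0) if len(q) else w[:,2].max(),len(q))
E
python3 -c "
import cv2
p=cv2.imread('pics/top.png')
cv2.imwrite('pics/crop.png',cv2.resize(p[130:260,90:420],None,fx=2.4,fy=2.4,interpolation=2))"
```

```text
table z [-0.00249289  0.00124418  0.00496291]
steel [488.1 -99.2  56.4  22.6 297. ]
brass [479.2  86.3  39.5  18.5 119. ]
blue [ 438.5 -330.2   51.4   20.5  229. ]
black [443.9 289.8  52.2  22.6 249. ]
blsmall [524.1 341.9  40.1  18.7 125. ]
red [625.8 -10.9  40.3  17.8 117. ]
teal [ 649.6 -187.1  125.1   12.7 1019. ]
yellow [ 656.3  164.2  122.4   12.8 1014. ]
tealpin [ 0.62752732 -0.17351854  0.13199253] 30
yelpin [0.63519896 0.1551431  0.13297845] 30
```

View pics/crop.png

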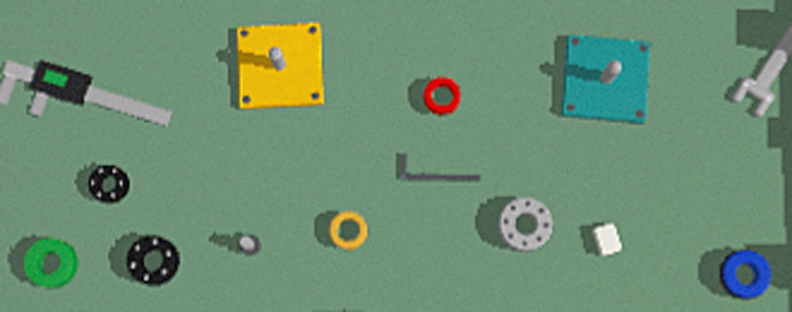

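The crop confirms the larger black wheel, with bright screws, at crop (152,260), which is top-view (153,238). The measured diameters all match the listed sizes. I'll start with steel.

{"name": "apply_moves", "arguments": {
  "commands": [
    [78,0.4,0.68,0,0],
    [78,0.4,0.68,0,0],
    [78,0.4,0.68,-0.1,0],
    [78,0.4,0.68,-0.1,0],
    [78,0.4,0.68,-0.1,0],
    [78,0.4,0.68,-0.1,0],
    [78,0.4,0.68,-0.1,0],
    [78,0.4,0.68,-0.1,0],
    [78,0.4,0.68,-0.1,0],
    [78,0.4,0.68,-0.1,0],
    [78,0.4,0.68,-0.1,0],
    [78,0.4,0.68,-0.1,0]
  ],
  "newtons": 30
}}

```text
clock: 1.6
position: [0.4878, -0.1014, 0.1664]
ee_rot: [3.1, 0.507, -0.001]
force: [0.6, -0.7, 0.3]
width: 0.781
gripper_force: 0.0
```

```bash
cat >> h.py <<'E'
def look(name=None):
    P=pose('wrist');p,d=imaging.get_image('wrist');s=observe()
    if name: cv2.imwrite(f'pics/{name}.png',p[:,:,::-1])
    print('tcp',s['position'].round(4),'rot',s['ee_rot'].round(3),'w',round(s['width']*92,1),'F',s['force'].round(1),'grip',round(s['gripper_force'],1),'t',round(s['clock'],2))
    return P,p,d
def near(P,d,x,y,r,h,tol=.004):
    """enclosing circle and mean of points at height h within r of x,y (m)"""
    X=cloud(P,d);m=(d>0)&(np.hypot(X[...,0]-x,X[...,1]-y)<r)&(abs(X[...,2]-h)<tol)
    if m.sum()<5:return m.sum()
    q=X[m];c,rad=cv2.minEnclosingCircle(np.float32(q[:,:2]*1000))
    return np.round([*c,2*rad,*(1000*np.median(q,0)),m.sum()],1)
E
python3 - <<'E'
from h import *
P,p,d=look('w1')
print(near(P,d,.488,-.099,.04,.022))
f=np.load('top.npz');X=cloud(pose('top'),f['d'])
for n,(u,v) in dict(teal=(342,162),yellow=(206,157)).items():
    w=X[v-25:v+26,u-25:u+26].reshape(-1,3);q=w[abs(w[:,2]-.0125)<.004];print(n,cv2.minAreaRect(np.float32(q[:,:2]*1000)));q=w[(abs(w[:,2]-.055)<.015)];print(q.mean(0),len(q), w[:,2].max())
E
```

```text
tcp [ 0.4908 -0.0946  0.166 ] rot [-3.095 -0.517 -0.004] w 71.7 F [3.5 7.2 0.5] grip 0.0 t 1.65
[ 489.7 -100.4   55.9  490.7  -99.6   21.5 1692. ]
teal ((656.0039672851562, -189.97833251953125), (91.7830810546875, 106.42640686035156), 85.2203140258789)
[ 0.64731694 -0.18777761  0.05599496] 33 1.1684652162865574
yellow ((657.625732421875, 164.86448669433594), (91.14795684814453, 90.81324005126953), 4.225792407989502)
[0.6554724  0.16389357 0.05696904] 33 1.1684652162865574
```

View pics/w1.png

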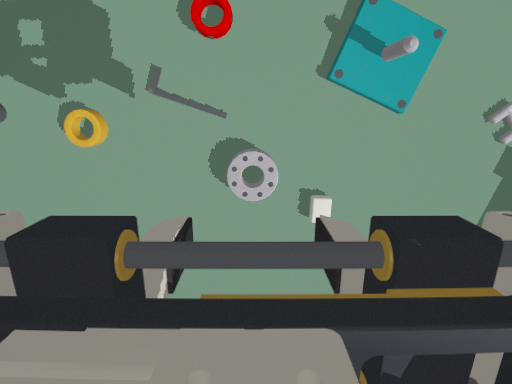

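The wrist view shows steel at (252,175), the cube clear of the finger at (320,208), and the teal post at (390,50). The two views agree on steel at (489,-100) mm, so I descend.

{"name": "apply_moves", "arguments": {
  "commands": [
    [78,0.02,0.03,0,0],
    [78,0,0,-0.4,0],
    [78,0,0,-0.5,0],
    [78,0,0,-0.5,0],
    [78,0,0,-0.5,0],
    [78,0,0,-0.4,0],
    [78,0,0,-0.25,0],
    [78,0,0,-0.1,0],
    [78,0,0,0,0],
    [78,0,0,0,0]
  ]
}}

```text
clock: 2.9
position: [0.4892, -0.1011, 0.0085]
ee_rot: [3.1, 0.508, 0.002]
force: [0.9, -0.2, -0.3]
width: 0.778
gripper_force: 0.0
```

{"name": "apply_moves", "arguments": {
  "commands": [
    [78,0,0.01,-0.08,0],
    [78,0,0,0,0],
    [50,0,0,0,0],
    [50,0,0,0,0],
    [50,0,0,0,0],
    [50,0,0,0,0]
  ],
  "newtons": 30
}}

```text
clock: 3.65
position: [0.4887, -0.1003, 0.003]
ee_rot: [3.1, 0.508, 0.0]
force: [0.1, 0.8, 1.4]
width: 0.591
gripper_force: 30.0
```

{"name": "apply_moves", "arguments": {
  "commands": [
    [50,0,0,0.2,0],
    [50,0,0,0.3,0],
    [50,0,0,0.4,0],
    [50,0,0,0.4,0],
    [50,0,0,0.3,0],
    [50,0.4,-0.3,0,0],
    [50,0.5,-0.3,0,0],
    [50,0.5,-0.3,0,0],
    [50,0.27,-0.23,0,0],
    [50,0,0,0,0],
    [50,0,0,0,0],
    [50,0,0,0,0]
  ]
}}

```text
clock: 5.15
position: [0.588, -0.1673, 0.0991]
ee_rot: [-3.1, -0.509, 0.001]
force: [-0.0, -0.6, -3.0]
width: 0.593
gripper_force: 30.0
```

Run:
```python
from h import *
P,p,d=look('w2')
print(near(P,d,.65,-.188,.07,.012)); print(near(P,d,.65,-.188,.03,.058,.006))
print('ring',near(P,d,.589,-.168,.05,.120,.01))
X=cloud(P,d);q=X[(d>0)&(np.hypot(X[...,0]-.65,X[...,1]+.188)<.08)&(abs(X[...,2]-.012)<.003)];print(cv2.minAreaRect(np.float32(q[:,:2]*1000)))
```

```text
tcp [ 0.5882 -0.1674  0.0992] rot [-3.1   -0.509  0.   ] w 54.7 F [ 0.7  1.  -2.7] grip 30.0 t 5.2
[  650.6  -189.8   124.8   654.1  -186.3    11.6 11105. ]
[ 650.9 -189.5   14.1  650.9 -188.6   57.5  335. ]
ring [ 598.2 -164.6   88.6  600.1 -166.   117.6 6111. ]
((650.6728515625, -189.5775146484375), (90.23403930664062, 90.0344009399414), 85.43498229980469)
```

View pics/w2.png

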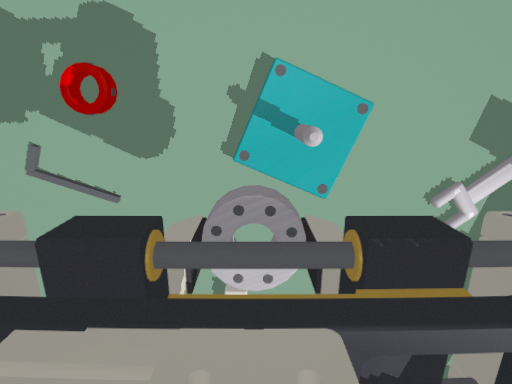

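The ring is held level, with its top centre near (254,235). The teal pin is at (311,135), and base and pin agree on (650.8,-189.5) mm. I move over it and lower partway.

{"name": "apply_moves", "arguments": {
  "commands": [
    [50,0.3,-0.1,0,0],
    [50,0.4,-0.15,0,0],
    [50,0.34,-0.12,0,0],
    [50,0,0,0,0],
    [50,0,0,0,0],
    [50,0,0,-0.2,0],
    [50,0,0,-0.2,0],
    [50,0,0,-0.2,0],
    [50,0,0,-0.2,0],
    [50,0,0,0,0],
    [50,0,0,0,0]
  ]
}}

```text
clock: 6.58
position: [0.6515, -0.1903, 0.0511]
ee_rot: [3.1, 0.508, 0.001]
force: [-0.4, 0.8, -2.8]
width: 0.594
gripper_force: 30.0
```

Run:
```python
from h import *
P,p,d=look('w3')
```

```text
tcp [ 0.6516 -0.1904  0.0514] rot [3.10e+00 5.08e-01 1.00e-03] w 55.0 F [-1.   0.1 -2.9] grip 30.0 t 6.62
```

View pics/w3.png

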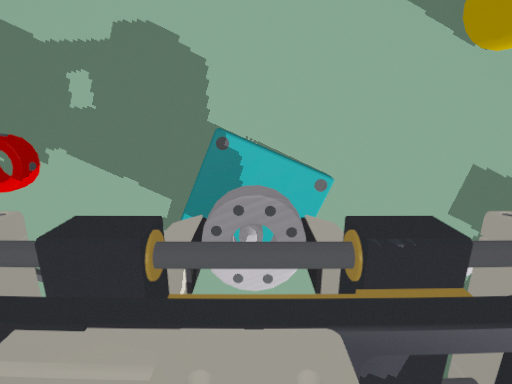

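The pin tip is inside the bore at (248,235) with no side load. I lower the rest of the way.

{"name": "apply_moves", "arguments": {
  "commands": [
    [50,0,0,-0.18,0],
    [50,0,0,-0.18,0],
    [50,0,0,-0.14,0],
    [50,0,0,-0.07,0],
    [50,0,0,0,0],
    [50,0,0,0,0]
  ]
}}

```text
clock: 7.38
position: [0.6515, -0.1904, 0.017]
ee_rot: [3.1, 0.508, 0.001]
force: [0.4, 0.8, -3.2]
width: 0.596
gripper_force: 30.0
```

{"name": "apply_moves", "arguments": {
  "commands": [
    [50,0,0,-0.03,0],
    [50,0,0,0,0],
    [70,0,0,0,0],
    [75,0,0,0,0],
    [75,0,0,0,0],
    [75,0,0,0.2,0],
    [75,0,0,0.5,0],
    [75,0,0,0.5,0],
    [75,0,0,0.5,0],
    [75,0,0,0.3,0],
    [75,0,0,0,0],
    [75,0,0,0,0]
  ]
}}

```text
clock: 8.88
position: [0.6505, -0.1903, 0.1338]
ee_rot: [-3.1, -0.508, 0.002]
force: [-0.2, 1.3, -0.4]
width: 0.753
gripper_force: 0.0
```

Run:
```python
from h import *
P,p,d=look()
print(near(P,d,.651,-.189,.045,.034)); print(near(P,d,.651,-.189,.02,.058,.006))
print(near(P,d,.626,-.011,.04,.018))
f=np.load('top.npz');P=pose('top');print('brass',near(P,f['d'],.479,.086,.04,.018))
```

```text
tcp [ 0.6504 -0.1902  0.1335] rot [-3.10e+00 -5.08e-01  3.00e-03] w 69.1 F [0.4 1.1 0.3] grip 0.0 t 8.93
[ 652.5 -190.7   55.8  654.9 -189.9   33.5 2232. ]
[ 651.  -189.6   14.3  652.  -189.2   57.6  210. ]
[628.7 -12.1  40.8 628.8 -12.4  17.3 937. ]
brass [479.2  86.3  39.5 478.1  86.   18.5 119. ]
```

{"name": "apply_moves", "arguments": {
  "commands": [
    [65,-0.35,0.57,0,0],
    [65,-0.35,0.57,0,0],
    [65,-0.35,0.57,0,0],
    [65,-0.35,0.57,0,0],
    [65,-0.35,0.57,0,0],
    [65,-0.35,0.57,0,0],
    [65,-0.35,0.57,0,0],
    [65,-0.35,0.57,0,0],
    [65,0,0,0,0],
    [65,0,0,0,0],
    [65,0,0,0,0]
  ]
}}

```text
clock: 10.3
position: [0.4836, 0.0821, 0.1345]
ee_rot: [3.1, 0.505, -0.001]
force: [-0.1, -0.2, -0.6]
width: 0.649
gripper_force: 0.0
```

Run:
```python
from h import *
P,p,d=look()
print(near(P,d,.480,.085,.04,.018))
```

```text
tcp [0.4836 0.0822 0.1346] rot [ 3.10e+00  5.05e-01 -1.00e-03] w 59.9 F [ 0.2 -0.9  0.3] grip 0.0 t 10.35
[481.   85.9  39.8 481.8  86.1  17.4 798. ]
```

{"name": "apply_moves", "arguments": {
  "commands": [
    [65,-0.04,0.06,-0.3,0],
    [65,0,0,-0.5,0],
    [65,0,0,-0.5,0],
    [65,0,0,-0.45,0],
    [65,0,0,-0.25,0],
    [65,0,0,-0.13,0],
    [65,0,0,0,0],
    [65,0,0,0,0]
  ]
}}

```text
clock: 11.35
position: [0.4814, 0.087, 0.0078]
ee_rot: [-3.1, -0.508, -0.002]
force: [0.5, -0.4, -0.5]
width: 0.65
gripper_force: 0.0
```

{"name": "apply_moves", "arguments": {
  "commands": [
    [65,0,-0.02,-0.08,0],
    [65,0,0,0,0],
    [30,0,0,0,0],
    [30,0,0,0,0],
    [30,0,0,0,0],
    [30,0,0,0,0],
    [30,0,0,0,0]
  ],
  "newtons": 25
}}

```text
clock: 12.22
position: [0.4809, 0.0857, 0.0024]
ee_rot: [3.1, 0.508, 0.0]
force: [-0.3, 0.2, 1.3]
width: 0.432
gripper_force: 25.0
```

{"name": "apply_moves", "arguments": {
  "commands": [
    [30,0,0,0.3,0],
    [30,0,0,0.5,0],
    [30,0,0,0.55,0],
    [30,0.3,-0.5,0.3,0],
    [30,0.36,-0.58,0,0],
    [30,0.36,-0.58,0,0],
    [30,0.36,-0.58,0,0],
    [30,0.36,-0.58,0,0],
    [30,0.36,-0.58,0,0],
    [30,0.36,-0.58,0,0],
    [30,0.36,-0.58,0,0],
    [30,0,0,0,0]
  ]
}}

```text
clock: 13.72
position: [0.6503, -0.1924, 0.1005]
ee_rot: [3.1, 0.5, -0.001]
force: [-1.1, -0.4, -0.9]
width: 0.434
gripper_force: 25.0
```

{"name": "apply_moves", "arguments": {
  "commands": [
    [30,0,0,0,0],
    [30,0,0,0,0]
  ]
}}

```text
clock: 13.98
position: [0.6496, -0.1863, 0.1013]
ee_rot: [-3.099, -0.51, 0.001]
force: [-1.2, 0.7, -0.8]
width: 0.431
gripper_force: 25.0
```

Run:
```python
from h import *
P,p,d=look('w4')
for h in(.112,.116,.12): print('ring',near(P,d,.65,-.189,.05,h,.002))
```

```text
tcp [ 0.6497 -0.1865  0.1014] rot [-3.099 -0.51   0.   ] w 39.3 F [ 0.3  0.  -0.9] grip 25.0 t 14.03
ring [ 660.  -183.6   72.4  665.5 -180.6  112.2  328. ]
ring [ 660.  -183.6   71.7  660.6 -184.8  116.2 1692. ]
ring [ 660.5 -183.6   69.6  659.1 -181.5  120.1  210. ]
```

View pics/w4.png

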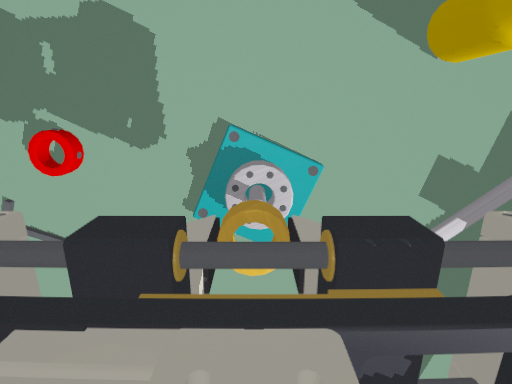

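The brass ring is held level at (253,238), above the seated steel wheel at (260,192). I make a small correction and lower.

{"name": "apply_moves", "arguments": {
  "commands": [
    [30,0.02,-0.05,0,0],
    [30,0,0,-0.2,0],
    [30,0,0,-0.2,0],
    [30,0,0,-0.2,0],
    [30,0,0,-0.12,0],
    [30,0,0,0,0],
    [30,0,0,0,0]
  ]
}}

```text
clock: 14.9
position: [0.6516, -0.191, 0.0585]
ee_rot: [3.1, 0.508, 0.001]
force: [-0.7, 0.3, -1.2]
width: 0.432
gripper_force: 25.0
```

{"name": "apply_moves", "arguments": {
  "commands": [
    [30,-0.01,0.02,-0.12,0],
    [30,0,0,-0.12,0],
    [30,0,0,-0.08,0],
    [30,0,0,-0.04,0],
    [30,0,0,0,0],
    [30,0,0,0,0]
  ]
}}

```text
clock: 15.65
position: [0.6507, -0.1898, 0.0365]
ee_rot: [3.1, 0.508, 0.0]
force: [0.8, 0.2, -1.5]
width: 0.432
gripper_force: 25.0
```

{"name": "apply_moves", "arguments": {
  "commands": [
    [50,0,0,0,0],
    [60,0,0,0,0],
    [60,0,0,0,0],
    [60,0,0,0.3,0],
    [65,0,0,0.5,0],
    [70,0,0,0.5,0],
    [70,0,0,0.4,0],
    [70,0,0,0,0],
    [70,0,0,0,0]
  ]
}}

```text
clock: 16.77
position: [0.6504, -0.1897, 0.1386]
ee_rot: [3.1, 0.508, -0.0]
force: [-0.3, 0.8, 0.3]
width: 0.699
gripper_force: 0.0
```

Run:
```python
from h import *
P,p,d=look()
print(near(P,d,.651,-.189,.045,.052)); print(near(P,d,.651,-.189,.01,.06,.004));print(near(P,d,.651,-.189,.05,.034,.003))
```

```text
tcp [ 0.6501 -0.1897  0.138 ] rot [-3.10e+00 -5.08e-01  2.00e-03] w 64.7 F [ 1.  -0.4 -0.4] grip 0.0 t 16.82
[ 651.1 -190.2   39.8  652.5 -189.4   51.4 1047. ]
[ 651.  -189.4   13.4  651.6 -189.4   58.   164. ]
[ 652.5 -190.6   55.6  664.2 -186.9   33.6 1087. ]
```

Run:
```python
from h import *
f=np.load('top.npz');X=cloud(pose('top'),f['d']);q=X[100:330,440:512].reshape(-1,3);q=q[(q[:,2]>.03)&(q[:,2]<.9)];print(q.min(0),q.max(0),len(q))
```

```text
[ 0.2409641  -0.59333721  0.03000417] [ 0.79841745 -0.57536441  0.10534563] 2683
```

{"name": "apply_moves", "arguments": {
  "commands": [
    [70,-0.5,-0.33,0,0],
    [70,-0.6,-0.4,0,0],
    [70,-0.6,-0.4,0,0],
    [70,-0.6,-0.4,0,0],
    [70,-0.6,-0.4,0,0],
    [70,-0.4,-0.27,0,0],
    [70,0,0,0,0],
    [70,0,0,0,0],
    [70,0,0,0,0]
  ]
}}

```text
clock: 17.95
position: [0.4536, -0.3207, 0.1383]
ee_rot: [-3.099, -0.511, -0.0]
force: [0.3, 0.1, -0.6]
width: 0.703
gripper_force: 0.0
```

Run:
```python
from h import *
P,p,d=look()
print(near(P,d,.440,-.331,.04,.02))
```

```text
tcp [ 0.4535 -0.3208  0.1383] rot [-3.099 -0.511 -0.   ] w 64.6 F [0.2 0.6 0.1] grip 0.0 t 18.0
[ 440.8 -331.1   49.8  441.9 -330.7   19.5 1450. ]
```

{"name": "apply_moves", "arguments": {
  "commands": [
    [70,-0.21,-0.17,0,0],
    [70,0,0,-0.4,0],
    [70,0,0,-0.5,0],
    [70,0,0,-0.5,0],
    [70,0,0,-0.45,0],
    [70,0,0,-0.25,0],
    [70,0,0,-0.1,0],
    [70,0,0,0,0],
    [70,0,0,0,0]
  ]
}}

```text
clock: 19.12
position: [0.4405, -0.3323, 0.0074]
ee_rot: [3.099, 0.508, 0.002]
force: [0.4, 0.1, 0.1]
width: 0.699
gripper_force: 0.0
```

{"name": "apply_moves", "arguments": {
  "commands": [
    [70,0,0.02,-0.07,0],
    [70,0,0,0,0],
    [40,0,0,0,0],
    [40,0,0,0,0],
    [40,0,0,0,0],
    [40,0,0,0,0]
  ],
  "newtons": 25
}}

```text
clock: 19.88
position: [0.4401, -0.3308, 0.0024]
ee_rot: [3.1, 0.508, 0.0]
force: [0.2, 0.4, 0.5]
width: 0.529
gripper_force: 25.0
```

{"name": "apply_moves", "arguments": {
  "commands": [
    [40,0,0,0.3,0],
    [40,0,0,0.5,0],
    [40,0,0,0.6,0],
    [40,0.3,0.2,0.48,0],
    [40,0.55,0.36,0,0],
    [40,0.55,0.36,0,0],
    [40,0.55,0.36,0,0],
    [40,0.55,0.36,0,0],
    [40,0.55,0.36,0,0],
    [40,0.45,0.3,0,0],
    [40,0,0,0,0],
    [40,0,0,0,0]
  ]
}}

```text
clock: 21.38
position: [0.6492, -0.1934, 0.1147]
ee_rot: [3.1, 0.507, -0.002]
force: [0.2, -0.3, -1.5]
width: 0.53
gripper_force: 25.0
```

{"name": "apply_moves", "arguments": {
  "commands": [
    [40,0,0,0,0]
  ]
}}

```text
clock: 21.5
position: [0.649, -0.1941, 0.1151]
ee_rot: [3.1, 0.505, -0.001]
force: [-0.8, -0.2, -2.1]
width: 0.528
gripper_force: 25.0
```

{"name": "apply_moves", "arguments": {
  "commands": [
    [40,0.03,0.07,0,0],
    [40,0,0,-0.2,0],
    [40,0,0,-0.2,0],
    [40,0,0,-0.2,0],
    [40,0,0,-0.2,0],
    [40,0,0,0,0],
    [40,0,0,0,0]
  ]
}}

```text
clock: 22.38
position: [0.6521, -0.1886, 0.0673]
ee_rot: [3.1, 0.508, 0.001]
force: [-0.5, 0.4, -0.3]
width: 0.526
gripper_force: 25.0
```

Run:
```python
from h import *
P,p,d=look('w5')
```

```text
tcp [ 0.6522 -0.1886  0.0676] rot [3.10e+00 5.08e-01 1.00e-03] w 49.1 F [ 0.7  0.4 -0.8] grip 25.0 t 22.43
```

View pics/w5.png

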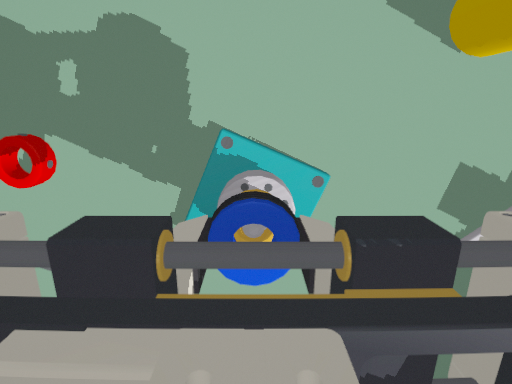

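The blue bore at (253,238) is centred over the brass and the pin, with no side force. I lower and release.

{"name": "apply_moves", "arguments": {
  "commands": [
    [40,-0.02,-0.01,-0.08,0],
    [40,0,0,-0.08,0],
    [40,0,0,-0.04,0],
    [40,0,0,-0.01,0],
    [40,0,0,0,0],
    [40,0,0,0,0]
  ]
}}

```text
clock: 23.18
position: [0.6507, -0.1891, 0.0545]
ee_rot: [3.1, 0.508, 0.0]
force: [0.5, 0.6, -1.4]
width: 0.526
gripper_force: 25.0
```

{"name": "apply_moves", "arguments": {
  "commands": [
    [60,0,0,0,0],
    [66,0,0,0,0],
    [66,0,0,0,0],
    [66,0,0,0.3,0],
    [66,0,0,0.5,0],
    [70,0,0,0.5,0],
    [75,0,0,0.1,0],
    [75,0,0,0,0]
  ]
}}

```text
clock: 24.18
position: [0.6508, -0.1892, 0.1393]
ee_rot: [3.1, 0.508, 0.002]
force: [-0.3, -0.4, -1.3]
width: 0.751
gripper_force: 0.0
```

Run:
```python
from h import *
P,p,d=look()
print(near(P,d,.651,-.189,.045,.072)); print(near(P,d,.651,-.189,.01,.06,.004))
```

```text
tcp [ 0.6503 -0.1891  0.1383] rot [-3.10e+00 -5.08e-01  1.00e-03] w 68.8 F [-0.3  0.8 -0.5] grip 0.0 t 24.23
[ 651.6 -189.5   50.5  652.5 -189.3   71.4 2167. ]
[ 651.1 -189.5   13.7  651.5 -189.2   58.   168. ]
```

{"name": "apply_moves", "arguments": {
  "commands": [
    [75,-0.4,0.7,0,0],
    [75,-0.4,0.8,0,0],
    [75,-0.4,0.8,0,0],
    [75,-0.4,0.8,0,0],
    [75,-0.4,0.8,0,0],
    [75,-0.4,0.8,0,0],
    [75,-0.3,0.8,0,0],
    [75,-0.3,0.8,0,0],
    [75,-0.2,0.8,0,0],
    [75,-0.2,0.7,0,0],
    [75,0,0,0,0],
    [75,0,0,0,0]
  ]
}}

```text
clock: 25.72
position: [0.4463, 0.2779, 0.1377]
ee_rot: [3.099, 0.508, -0.002]
force: [-0.7, -0.2, 0.0]
width: 0.752
gripper_force: 0.0
```

Run:
```python
from h import *
P,p,d=look('w6')
print(near(P,d,.446,.289,.04,.022))
```

```text
tcp [0.4467 0.2774 0.1378] rot [ 3.099e+00  5.060e-01 -2.000e-03] w 69.2 F [ 0.6  0.  -0.2] grip 0.0 t 25.77
[ 446.   289.4   51.9  447.5  289.8   21.5 1682. ]
```

View pics/w6.png

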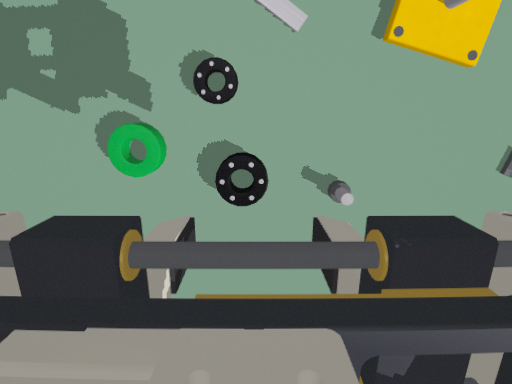

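The wrist view shows the larger black wheel at (241,179), measured at 51.9 mm, with the smaller one at (216,80), green at (137,150) and a bolt at (342,192). I pick (241,179).

{"name": "apply_moves", "arguments": {
  "commands": [
    [75,0,0.2,0,0],
    [75,0,0,-0.4,0],
    [75,0,0,-0.5,0],
    [75,0,0,-0.5,0],
    [75,0,0,-0.45,0],
    [75,0,0,-0.25,0],
    [75,0,0,-0.1,0],
    [75,0,0,0,0],
    [75,0,0,0,0]
  ]
}}

```text
clock: 26.9
position: [0.4472, 0.2913, 0.0074]
ee_rot: [-3.1, -0.508, -0.002]
force: [-0.8, 0.1, 0.1]
width: 0.752
gripper_force: 0.0
```

{"name": "apply_moves", "arguments": {
  "commands": [
    [75,-0.02,-0.03,-0.07,0],
    [75,0,0,0,0],
    [45,0,0,0,0],
    [45,0,0,0,0],
    [45,0,0,0,0],
    [45,0,0,0,0]
  ],
  "newtons": 30
}}

```text
clock: 27.65
position: [0.4455, 0.2892, 0.0024]
ee_rot: [-3.1, -0.508, -0.0]
force: [0.4, 1.0, 0.9]
width: 0.56
gripper_force: 30.0
```

{"name": "apply_moves", "arguments": {
  "commands": [
    [45,0,0,0.3,0],
    [45,0,0,0.5,0],
    [45,0,0,0.5,0],
    [45,0.3,-0.3,0.35,0],
    [45,0.5,-0.5,0,0],
    [45,0.5,-0.5,0,0],
    [45,0.5,-0.5,0,0],
    [45,0.5,-0.5,0,0],
    [45,0.24,-0.2,0,0],
    [45,0,0,0,0],
    [45,0,0,0,0],
    [45,0,0,0,0]
  ]
}}

```text
clock: 29.15
position: [0.5967, 0.1407, 0.1014]
ee_rot: [-3.099, -0.512, 0.001]
force: [-0.3, 0.6, -3.1]
width: 0.565
gripper_force: 30.0
```

Run:
```python
from h import *
P,p,d=look('w7')
print(near(P,d,.657,.163,.03,.058,.006))
X=cloud(P,d);q=X[(d>0)&(np.hypot(X[...,0]-.657,X[...,1]-.163)<.08)&(abs(X[...,2]-.012)<.003)];print(cv2.minAreaRect(np.float32(q[:,:2]*1000)))
```

```text
tcp [0.597  0.1404 0.1014] rot [-3.099 -0.511  0.   ] w 51.3 F [-0.7 -0.2 -2.6] grip 30.0 t 29.2
[659.9 164.4  13.7 659.9 164.3  57.8 327. ]
((659.5693359375, 164.36109924316406), (90.0376968383789, 90.554443359375), 3.716381788253784)
```

View pics/w7.png

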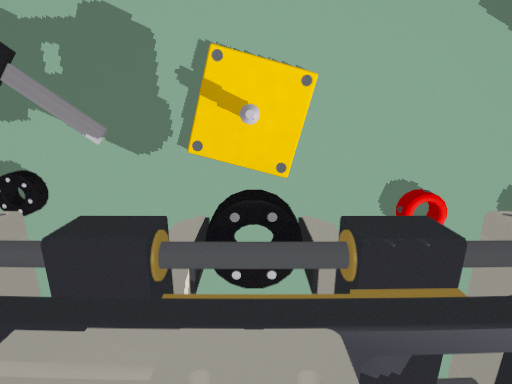

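The black ring is held level, with its bore at (253,237). The yellow pin is at (250,115), and base and pin agree on (659.7,164.4) mm.

{"name": "apply_moves", "arguments": {
  "commands": [
    [45,0.3,0.12,0,0],
    [45,0.4,0.15,0,0],
    [45,0.34,0.13,0,0],
    [45,0,0,0,0],
    [45,0,0,0,0],
    [45,0,0,0,0]
  ]
}}

```text
clock: 29.95
position: [0.6594, 0.1629, 0.1014]
ee_rot: [3.1, 0.508, -0.001]
force: [0.1, 0.0, -2.7]
width: 0.556
gripper_force: 30.0
```

{"name": "apply_moves", "arguments": {
  "commands": [
    [45,0.01,0.02,-0.15,0],
    [45,0,0,-0.2,0],
    [45,0,0,-0.2,0],
    [45,0,0,-0.2,0],
    [45,0,0,0,0],
    [45,0,0,0,0]
  ]
}}

```text
clock: 30.7
position: [0.661, 0.1644, 0.0565]
ee_rot: [-3.1, -0.508, -0.0]
force: [0.4, 0.6, -2.0]
width: 0.564
gripper_force: 30.0
```

Run:
```python
from h import *
P,p,d=look('w8')
```

```text
tcp [0.6612 0.1644 0.0568] rot [-3.10e+00 -5.08e-01 -1.00e-03] w 52.2 F [-0.1 -1.3 -2.7] grip 30.0 t 30.75
```

View pics/w8.png

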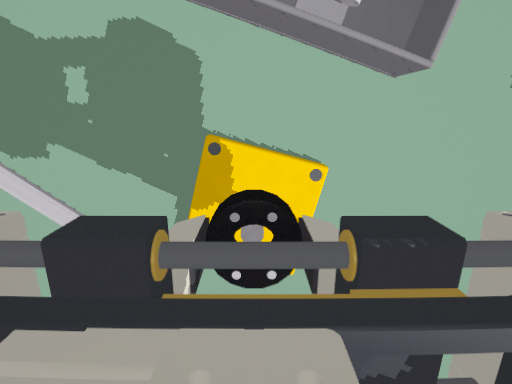

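The pin is inside the bore at (252,233). I continue down.

{"name": "apply_moves", "arguments": {
  "commands": [
    [45,-0.02,0,-0.18,0],
    [45,0,0,-0.18,0],
    [45,0,0,-0.18,0],
    [45,0,0,-0.1,0],
    [45,0,0,-0.05,0],
    [45,0,0,0,0],
    [45,0,0,0,0]
  ]
}}

```text
clock: 31.62
position: [0.6599, 0.1644, 0.0152]
ee_rot: [-3.1, -0.508, -0.001]
force: [0.0, 0.2, -3.0]
width: 0.566
gripper_force: 30.0
```

{"name": "apply_moves", "arguments": {
  "commands": [
    [45,0,0,-0.01,0],
    [45,0,0,0,0],
    [65,0,0,0,0],
    [70,0,0,0,0],
    [70,0,0,0,0],
    [70,0,0,0.3,0],
    [65,0,0,0.5,0],
    [65,0,0,0.5,0],
    [65,0,0,0.5,0],
    [65,0,0,0.2,0],
    [65,0,0,0,0]
  ]
}}

```text
clock: 33.0
position: [0.6601, 0.1644, 0.1354]
ee_rot: [-3.1, -0.508, -0.003]
force: [-0.4, 0.2, -1.2]
width: 0.648
gripper_force: 0.0
```

Run:
```python
from h import *
P,p,d=look()
print(near(P,d,.66,.164,.045,.034)); print(near(P,d,.66,.164,.012,.058,.005))
```

```text
tcp [0.6594 0.1641 0.1341] rot [ 3.1    0.508 -0.   ] w 59.9 F [-0.3  0.5 -0. ] grip 0.0 t 33.05
[ 660.6  164.    51.8  662.7  164.8   33.5 1834. ]
[659.8 164.5  13.9 660.7 164.6  57.8 205. ]
```

{"name": "apply_moves", "arguments": {
  "commands": [
    [65,-0.1,-0.5,0,0],
    [65,-0.1,-0.55,0,0],
    [65,-0.1,-0.55,0,0],
    [65,-0.1,-0.55,0,0],
    [65,-0.1,-0.5,0,0],
    [65,0,-0.3,0,0],
    [65,0,0,0,0],
    [65,0,0,0,0],
    [65,0,0,0,0]
  ]
}}

```text
clock: 34.17
position: [0.6298, -0.0108, 0.1343]
ee_rot: [-3.099, -0.511, -0.0]
force: [-0.4, -0.4, -0.1]
width: 0.65
gripper_force: 0.0
```

Run:
```python
from h import *
P,p,d=look()
print(near(P,d,.628,-.012,.035,.018))
```

```text
tcp [ 0.6297 -0.0112  0.1343] rot [-3.099 -0.511 -0.   ] w 60.0 F [-0.8 -0.1 -0.4] grip 0.0 t 34.23
[628.1 -11.8  39.9 629.  -11.3  17.4 809. ]
```

Red is at (628.3,-11.8) and the hex key is well clear. I descend.

{"name": "apply_moves", "arguments": {
  "commands": [
    [65,-0.02,-0.01,-0.3,0],
    [65,0,0,-0.5,0],
    [65,0,0,-0.5,0],
    [65,0,0,-0.45,0],
    [65,0,0,-0.25,0],
    [65,0,0,-0.13,0],
    [65,0,0,0,0],
    [65,0,0,0,0]
  ]
}}

```text
clock: 35.22
position: [0.6291, -0.0133, 0.0074]
ee_rot: [3.1, 0.508, 0.002]
force: [0.3, -0.3, -0.1]
width: 0.651
gripper_force: 0.0
```

{"name": "apply_moves", "arguments": {
  "commands": [
    [65,-0.01,0.02,-0.07,0],
    [65,0,0,0,0],
    [30,0,0,0,0],
    [30,0,0,0,0],
    [30,0,0,0,0],
    [30,0,0,0,0],
    [30,0,0,0,0]
  ],
  "newtons": 20
}}

```text
clock: 36.1
position: [0.6279, -0.0122, 0.0024]
ee_rot: [3.1, 0.508, 0.0]
force: [0.6, -1.0, 1.4]
width: 0.429
gripper_force: 20.0
```

{"name": "apply_moves", "arguments": {
  "commands": [
    [30,0,0,0.3,0],
    [30,0,0,0.5,0],
    [30,0,0,0.5,0],
    [30,0.1,0.4,0.35,0],
    [30,0.1,0.5,0,0],
    [30,0.1,0.55,0,0],
    [30,0.1,0.55,0,0],
    [30,0.1,0.55,0,0],
    [30,0.03,0.39,0,0],
    [30,0,0,0,0],
    [30,0,0,0,0],
    [30,0,0,0,0]
  ]
}}

```text
clock: 37.6
position: [0.6598, 0.1623, 0.1014]
ee_rot: [3.1, 0.505, -0.0]
force: [-0.2, -0.5, -0.6]
width: 0.427
gripper_force: 20.0
```

{"name": "apply_moves", "arguments": {
  "commands": [
    [30,0,0.02,-0.1,0],
    [30,0,0,-0.2,0],
    [30,0,0,-0.2,0],
    [30,0,0,-0.15,0],
    [30,0,0,-0.07,0],
    [30,0,0,0,0],
    [30,0,0,0,0]
  ]
}}

```text
clock: 38.48
position: [0.6599, 0.1656, 0.0585]
ee_rot: [-3.1, -0.508, -0.001]
force: [0.3, 0.2, -1.3]
width: 0.428
gripper_force: 20.0
```

Run:
```python
from h import *
P,p,d=look('w9')
```

```text
tcp [0.6599 0.1656 0.0586] rot [-3.10e+00 -5.08e-01 -1.00e-03] w 39.5 F [-0.8  1.1 -0.9] grip 20.0 t 38.52
```

View pics/w9.png

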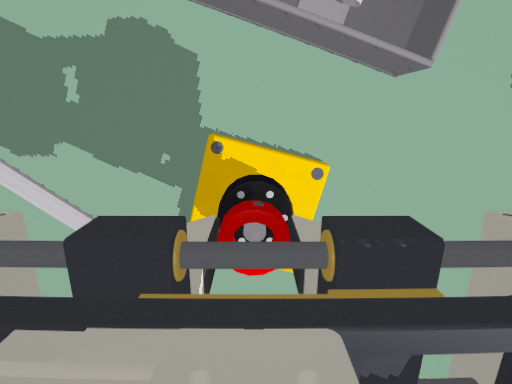

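The pin is inside the red bore at (254,231). I lower to the black flywheel.

{"name": "apply_moves", "arguments": {
  "commands": [
    [30,0,-0.02,-0.12,0],
    [30,0,0,-0.12,0],
    [30,0,0,-0.08,0],
    [30,0,0,-0.04,0],
    [30,0,0,0,0],
    [30,0,0,0,0]
  ]
}}

```text
clock: 39.28
position: [0.6597, 0.1643, 0.0365]
ee_rot: [-3.1, -0.508, -0.0]
force: [0.1, 0.3, -1.8]
width: 0.429
gripper_force: 20.0
```

{"name": "apply_moves", "arguments": {
  "commands": [
    [50,0,0,0,0],
    [60,0,0,0,0],
    [60,0,0,0,0],
    [60,0,0,0.3,0],
    [60,0,0,0.5,0],
    [60,0,0,0.5,0],
    [60,0,0,0.4,0],
    [60,0,0,0,0],
    [60,-0.4,-0.4,0.3,0],
    [60,-0.4,-0.4,0.3,0],
    [60,0,0,0,0],
    [60,0,0,0,0]
  ]
}}

```text
clock: 40.78
position: [0.6117, 0.1166, 0.1743]
ee_rot: [-3.1, -0.508, -0.0]
force: [0.8, -0.4, -0.2]
width: 0.601
gripper_force: 0.0
```

Run:
```python
from h import *
P,p,d=look()
print(near(P,d,.66,.164,.045,.052),near(P,d,.66,.164,.045,.034))
q,e=imaging.get_image('top');P=pose('top');cv2.imwrite('pics/top2.png',q[:,:,::-1])
print(near(P,e,.65,-.189,.04,.072),near(P,e,.66,.164,.04,.052))
```

```text
tcp [0.6117 0.117  0.174 ] rot [-3.10e+00 -5.09e-01  1.00e-03] w 55.4 F [ 0.3  0.3 -0.6] grip 0.0 t 40.83
[660.  163.7  40.  660.8 163.7  51.4 940. ] [660.8 163.8  51.8 666.8 159.5  33.4 729. ]
[ 648.2 -189.    51.6  646.9 -188.2   72.6  245. ] 0
```

View pics/top2.png

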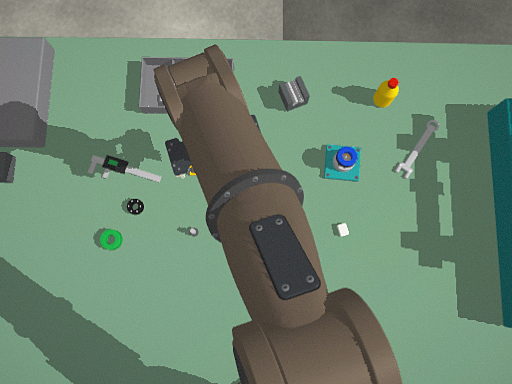

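The top view shows the teal stack complete at (346,157), with the decoy wheels untouched. The wrist camera confirms red seated flat on black. All heights are right, so I hand in.

```bash
python3 -c "
from cell import arm
print(arm.sign_off())"
```

```text
the job is handed in; nothing more can be done
None
```

Both rotors are built (teal: steel flywheel, brass spacer, blue pulley; yellow: black flywheel, red collar), each part measured at its proper height and on its pin, and the job was handed in at about 41 s; no verdict came back.

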